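# Tare the scale and start its timer

## Robot

A 7-joint arm with a two-finger parallel gripper is mounted at the origin on the work surface; the furniture and walls round the work are solid. World frame = base frame: x ahead of the robot, y to its left, z up, the work surface at z = 0. Lengths are in m, angles in degrees, forces in N, time in s.
With the tool pointing down it reaches from about 0.425 to 0.875 m from the base axis. Payload 4.7 kg.
Tool frame: the origin (TCP) lies on the centre line of the jaws, within the pads' length; the fingertips stand 19 mm ahead of it and the grasp point (between the pads) is the TCP; z points along the fingers, y is the line along which they close (so a half turn about z gives the same grasp; the last joint's range is limited). The gripper opens to 87 mm and grips with 3 to 60 N. Pads are 19 mm wide; open, the fingers measure 117 mm over their backs; the gripper's body (75 mm by 190 mm) begins 51 mm behind the grasp point.
Start: joints at [70.25, 18.392, -4.016, 83.108, 1.295, 78.541, -3.26], TCP at [0.228, -0.609, 0.242] pointing down, gripper open.
Joint ranges: [-163.93, 163.93], [-17.29, 119.83], [-79.2, 71.16], [3.27, 140.29], [-89.18, 269.18], [5.43, 117.66], [-154.24, 154.24]. Speed limits (degrees/s): [147.25, 147.25, 180, 180, 180, 180, 180].

## Interface

Orientations are given as [roll, pitch, yaw] about the fixed x, y, z axes, in that order (R = Rz(yaw) Ry(pitch) Rx(roll)).
In Python, from cell import env, imaging gives the robot as it stands.
- The arm moves only by the shell command python3 -m crank 'ROWS' [OPENING] [FORCE]. ROWS is JSON, a list of rows, each an object of numbers: "x", "y", "z": the shift along the tool's x, y, z in m; "turn": the turn about the tool's z in rad. In form: [{"x": .., "y": .., "z": .., "turn": ..}, ...]. A call has 1 to 12 rows; each row is the pose to reach, as a shift and turn from the pose commanded when the call began, along the tool's axes at that moment; what a row does not reach only later rows make up. A row lasts 1/8 s, in which the tool goes at most 62.5 mm and 10.7 degrees, less where a joint would pass 70% of its speed; a pose out of reach is approached as far as the arm can. A call with a gripper value outside its range is refused whole. OPENING is the finger opening in m, from 0 to 0.087, set as the call begins (- or left out, the last holds). The fingers move at their own pace and stop on an object; FORCE is the grip in N (left out, the last holds). Time passes only in rows, so rows that repeat a pose let the fingers close. It gives the time, the measured TCP pose, the force, the opening and the grip force at its end, in the units of the state.
- env.get_obs(): the state, without advancing time (a new reading comes with each control period).
- imaging.read_camera(name): name is "scene" or "side" or "wrist"; returns the picture (400x640x3 uint8, red, green, blue); there is no depth.
- imaging.get_calibration(name): a dict with "camera_matrix" (3x3 intrinsics, pixels), "position" and "attitude" of the camera in the world. Camera axes: x right, y up, looking along -z (the intrinsics and any distortion apply to the point x, -y, -z); pixel columns grow to the right and rows downward; lengths in m; the calibration is good to about 2 mm. A picture is of the moment at which its call begins: read the wrist's pose just before it. get_calibration takes no time and is no camera call; for the wrist camera it gives the pose at the moment of the call.
- env.sign_off(): hands the job in; it is judged then, once.
The state is a dict: "time_s": time; "qpos": joint angles; "joint_velocities": joint speeds; "effort": joint torques, N m; "tool_pos": TCP position; "tool_rot": TCP orientation; "force": force on the tool from outside, world axes, zero at the start; "wrist_torque": the same for the moment, N m; "grip_width": finger opening in m; "grasp_force": force on a finger pad.
Only numpy, scipy, OpenCV 4.12 (cv2) and the standard library are available. Lean on these libraries where they do the work, as an engineer would, in place of code of your own. Each camera call takes 0.05 s, during which the arm holds its last target. There are 200 camera calls.

## Task

The espresso cup is on the kitchen scale, ready for a weighed shot. Using only the fingertips, switch the scale on by pushing down the raised end of the red rocker switch until it is fully home, then press the blue tare key all the way down and let it come up, then do the same with the green timer key. Do not press the yellow key, and leave the cup where it stands on the platform and the jar, lime and spoon where they are: nothing is to be picked up or shifted.

Things in the scene. Friction and masses are not known exactly. Their poses are not given: they have to be found in the camera images.
- scale: kitchen scale fixed to the worktop: low black housing 200 (its x) x 210 (its y) x 22 mm, an aluminium platform 116 x 196 mm on its far part (top 30 mm above the worktop, centre at x = +39 mm), a blank display strip and, 66 mm toward the robot from the middle, a row of four controls along its y axis. Origin: centre of the underside; x points away from the robot (turned at most about 20 degrees), z up
- rocker (a joint): angle in rad of the red rocker switch: 0 = off (the end nearer the robot is raised), 0.30 = on (near end pushed fully home, near half level). It has stiff friction (about 2.2 N at the press point, no spring) and stays where it is left
- rocker_press (a point): press point on the red rocker switch: on the upper face of its near, raised half, 18 mm toward the robot from the pivot (along the scale's -x), with a small white bar. The paddle is a shallow V 50 mm long (scale's x) x 22 mm wide; its pivot is 30.5 mm above the worktop, the press point is 36 mm above the worktop when off and 30 mm when on, and the grey bezel below it is 25 mm high
- blue_key_top (a point): centre of the top face of the round blue push key (26 mm across, moves straight down; its face stands 36 mm above the worktop when up and 10 mm above its round grey collar, which is 42 mm across). The four controls stand in one row on the near edge of the scale, 50 mm apart centre to centre, and which control is at which place of the row differs each time
- blue_key (a joint): how far the round blue key (tare) is pressed, in m: 0 = up, 0.006 = fully down. A spring brings it up again; it starts to move at about 1.5 N and takes 5 N to be fully down
- green_key_top (a point): centre of the top face of the round green push key (26 mm across, moves straight down; its face stands 36 mm above the worktop when up and 10 mm above its round grey collar, which is 42 mm across). The four controls stand in one row on the near edge of the scale, 50 mm apart centre to centre, and which control is at which place of the row differs each time
- green_key (a joint): how far the round green key (timer) is pressed, in m: 0 = up, 0.006 = fully down. A spring brings it up again; it starts to move at about 1.5 N and takes 5 N to be fully down
- yellow_key_top (a point): centre of the top face of the round yellow push key (26 mm across, moves straight down; its face stands 36 mm above the worktop when up and 10 mm above its round grey collar, which is 42 mm across). The four controls stand in one row on the near edge of the scale, 50 mm apart centre to centre, and which control is at which place of the row differs each time
- yellow_key (a joint): how far the round yellow key (units; not to be pressed) is pressed, in m: 0 = up, 0.006 = fully down. A spring brings it up again; it starts to move at about 1.5 N and takes 5 N to be fully down
- cup: small white espresso cup with beige stripes and one handle, 63 x 87 x 52 mm, standing loose on the platform of the scale. Origin: at the height of its underside, in the middle of cup and handle together, 8 mm from the bowl's axis toward the handle; handle along its -y
- honey: honey jar with dark lid, 65 mm across, 86 mm high, standing loose beside the scale; origin at the centre of its underside
- lime: green lime, 52 x 45 x 45 mm, lying loose beside the scale; origin at the centre of its underside
- spoon: steel teaspoon, 130 x 26 x 11 mm, lying loose along the right side of the scale; origin at the centre of its underside
There are look-alikes about, which are no part of the job. Leave any purple look-alike of the cup alone.

How it is judged:
By the outcome, as a careful person would: the job done as asked, in the order asked, and still so for the second after the job is handed in, with the robot touching nothing.
It also fails if it takes over 45 s, if anything falls off the work surface, if the arm or the gripper's body presses on something with over 40 N, if the wrist force passes 120 N, or if a joint passes its speed limit or range.

## Working session

There is one attempt and no reset: what is moved stays moved. The work goes in short steps, Python scripts to look and compute and a shell command to move; the robot and the scene stay as the last step left them, time stands still between calls to the robot, and variables do not carry over. Pictures are saved under pics/ and viewed, at most 10 in all, crops included, and the job is handed in when it is done.

```bash
mkdir -p pics; ls; python3 - <<'E'
from cell import env, imaging
import cv2
o=env.get_obs(); print(o['tool_pos'],o['tool_rot'],o['time_s'],o['grip_width'],o['force'])
for n in ['scene','side']:
    cv2.imwrite(f'pics/{n}0.png',imaging.read_camera(n)[:,:,::-1]); c=imaging.get_calibration(n); print(n,c)
E
```

```text
pics
[ 0.22799894 -0.60812804  0.24044803] [-1.79888473e+02  7.17598981e-03  2.05604611e+01] 0.0 0.08709633052980563 [-1.14480811  0.08808494 -0.07730467]
scene {'camera_matrix': array([[456.71141197,   0.        , 320.84931023],
       [  0.        , 456.71141197, 195.05006741],
       [  0.        ,   0.        ,   1.        ]]), 'position': array([0.22279945, 0.47374515, 1.15865335]), 'attitude': array([  27.17927373,   -0.65061477, -144.13636326])}
side {'camera_matrix': array([[372.49761919,   0.        , 326.7274595 ],
       [  0.        , 372.49761919, 200.37473836],
       [  0.        ,   0.        ,   1.        ]]), 'position': array([ 0.68419846, -0.72895118,  0.46853093]), 'attitude': array([61.18010255,  0.4238408 , 10.58271649])}
```

View pics/scene0.png

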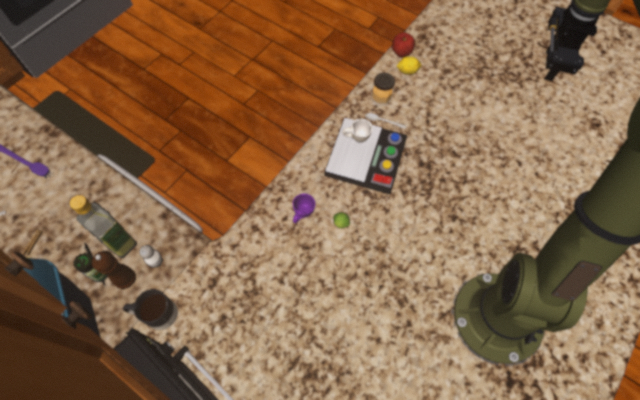

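View pics/side0.png

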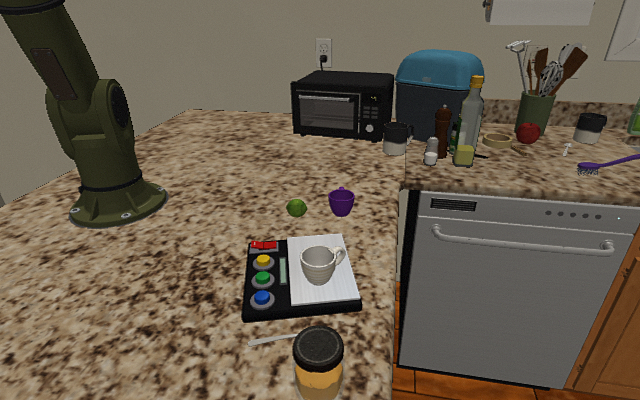

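The scene picture shows the scale's row: blue (395,138), green (391,152), yellow (386,165), red rocker (382,180). In the side picture: blue (262,298), green (263,278), yellow (263,260), red (264,244). The purple cup (305,205 in scene) is the look-alike. The white cup stands on the platform. I'll enlarge both views.

```bash
cat > h.py <<'E'
import numpy as np, cv2
from scipy.spatial.transform import Rotation as R
from cell import env, imaging
def ray(c,u,v):
    K=c['camera_matrix']; d=np.array([(u-K[0,2])/K[0,0],-(v-K[1,2])/K[1,1],-1])
    return c['position'],R.from_euler('xyz',c['attitude'],degrees=True).as_matrix()@d
def at(c,u,v,z):
    p,d=ray(c,u,v); return p+d*(z-p[2])/d[2]
def proj(c,X):
    q=R.from_euler('xyz',c['attitude'],degrees=True).as_matrix().T@(np.array(X)-c['position']);K=c['camera_matrix']
    return K[0,2]+K[0,0]*q[0]/-q[2],K[1,2]+K[1,1]*q[1]/q[2]
E
python3 - <<'E'
from h import *
a=cv2.imread('pics/scene0.png')[110:200,320:420]; b=cv2.imread('pics/side0.png')[225:325,235:365]
a=cv2.resize(a,(400,360),interpolation=2);b=cv2.resize(b,(780,600),interpolation=2)
cv2.imwrite('pics/sc.png',a); cv2.imwrite('pics/sd.png',b)
for n,P in [('side',[(262,297),(263,278),(263,260)]),('scene',[(395,138),(391,152),(386,165)])]:
    c=imaging.get_calibration(n)
    for p in P: print(n,at(c,*p,.036).round(4))
E
```

```text
side [ 0.4924 -0.298   0.036 ]
side [ 0.4785 -0.2529  0.036 ]
side [ 0.4617 -0.2044  0.036 ]
scene [ 0.4843 -0.2843  0.036 ]
scene [ 0.468  -0.2356  0.036 ]
scene [ 0.4563 -0.1896  0.036 ]
```

View pics/sd.png

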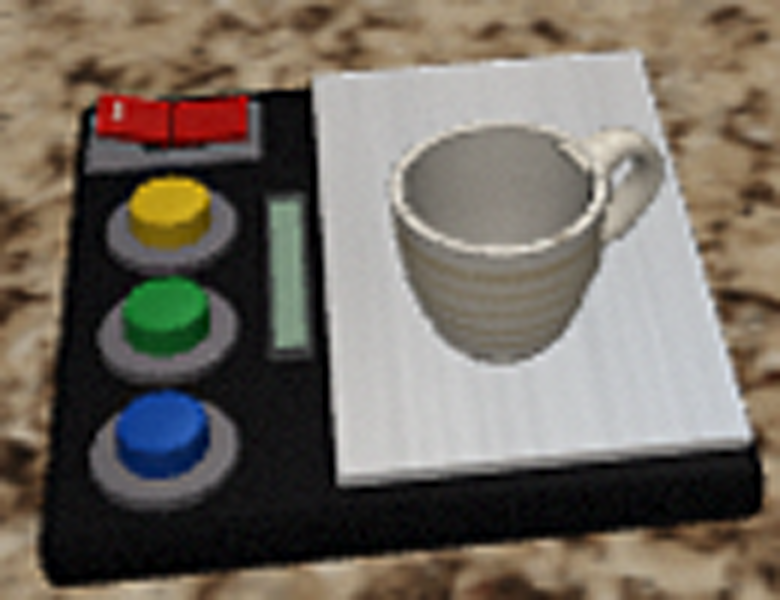

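```bash
python3 - <<'E'
from h import *
c=imaging.get_calibration('side')
f=lambda x,y:(235+(x+.5)/6-.5,225+(y+.5)/6-.5)
P={k:at(c,*f(*p),z) for k,p,z in [('blue',(163,418),.036),('green',(167,302),.036),('yellow',(170,196),.036),('bar',(118,111),.036)]}
for k in P: print(k,P[k].round(4))
d=P['yellow']-P['blue']; print(np.linalg.norm(d),np.degrees(np.arctan2(-d[0],d[1])))
o=env.get_obs(); M=R.from_euler('xyz',o['tool_rot'],degrees=True).as_matrix()
print('shift',M.T@(P['green']+[0,0,.2]-o['tool_pos']), c.keys())
E
```

```text
blue [ 0.4899 -0.2919  0.036 ]
green [ 0.4748 -0.2452  0.036 ]
yellow [ 0.4588 -0.1964  0.036 ]
bar [ 0.4265 -0.1555  0.036 ]
0.10041646995491192 18.03340671601836
shift [ 0.35849807 -0.25322745  0.00497173] dict_keys(['camera_matrix', 'position', 'attitude'])
```

```bash
python3 -m crank '[{"x":0.05,"y":-0.035,"z":0,"turn":0.045},{"x":0.1,"y":-0.07,"z":0,"turn":0.045},{"x":0.15,"y":-0.105,"z":0,"turn":0.045},{"x":0.2,"y":-0.14,"z":0,"turn":0.045},{"x":0.25,"y":-0.175,"z":0,"turn":0.045},{"x":0.3,"y":-0.21,"z":0,"turn":0.045},{"x":0.33,"y":-0.235,"z":0,"turn":0.045},{"x":0.345,"y":-0.253,"z":0,"turn":0.045},{"x":0.345,"y":-0.253,"z":0,"turn":0.045},{"x":0.345,"y":-0.253,"z":0,"turn":0.045},{"x":0.345,"y":-0.253,"z":0,"turn":0.045}]' 0 10
python3 - <<'E'
from h import *
c=imaging.get_calibration('wrist');o=env.get_obs()
cv2.imwrite('pics/w1.png',imaging.read_camera('wrist')[:,:,::-1]); print(c,o['tool_pos'],o['tool_rot'],o['force'],o['grip_width'])
E
```

```text
time_s: 1.48
tool_pos: [0.4616, -0.2522, 0.2413]
tool_rot: [180.0, 0.0, 17.8]
force: [-0.2, 0.2, 0.4]
grip_width: 0.0007
grasp_force: 0.0
{'camera_matrix': array([[289.77415443,   0.        , 320.04230686],
       [  0.        , 289.77415443, 199.71166109],
       [  0.        ,   0.        ,   1.        ]]), 'position': array([ 0.5308633 , -0.22975157,  0.3836742 ]), 'attitude': array([-1.50567426e+01, -5.84583715e-03, -7.21445024e+01])} [ 0.46160282 -0.25224769  0.24133822] [1.79994407e+02 2.98834483e-02 1.78218065e+01] [-0.2457871   0.21200304  0.44014346] 0.0007309298912433662
```

View pics/w1.png

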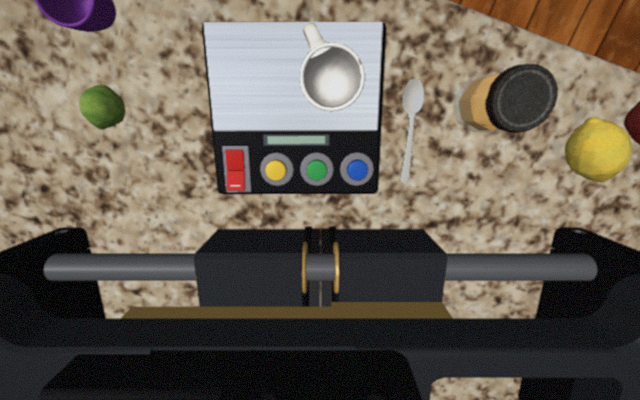

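The wrist picture shows the red rocker with its bar at (235,185), yellow (276,170), green (317,170) and blue (357,169). I'll check these against the side-camera estimate.

```bash
python3 - <<'E'
from h import *
c=imaging.get_calibration('wrist');o=env.get_obs()
M=R.from_euler('xyz',o['tool_rot'],degrees=True).as_matrix()
for k,p in dict(blue=(357,169),green=(316.5,170),yellow=(275.5,170),bar=(235,185)).items():
    X=at(c,*p,.036); print(k,X.round(4),'shift to tip touch',(M.T@(X+[0,0,.019]-o['tool_pos'])).round(4))
S={'blue':(.4899,-.2919),'green':(.4748,-.2452),'bar':(.4265,-.1555)}
for k in S: print(k,'side',(M.T@(np.array([*S[k],.055])-o['tool_pos'])).round(4))
E
```

```text
blue [ 0.4923 -0.2889  0.036 ] shift to tip touch [0.0179 0.0445 0.1864]
green [ 0.4761 -0.2427  0.036 ] shift to tip touch [ 0.0166 -0.0045  0.1864]
yellow [ 0.4609 -0.1956  0.036 ] shift to tip touch [ 0.0166 -0.0541  0.1864]
bar [ 0.4278 -0.1533  0.036 ] shift to tip touch [-0.002  -0.1044  0.1864]
blue side [0.0147 0.0465 0.1864]
green side [ 0.0146 -0.0025  0.1864]
bar side [-0.0039 -0.1027  0.1864]
```

```bash
python3 -m crank '[{"x":0,"y":-0.05,"z":0.02,"turn":0},{"x":-0.004,"y":-0.09,"z":0.06,"turn":0},{"x":-0.004,"y":-0.1035,"z":0.1,"turn":0},{"x":-0.004,"y":-0.1035,"z":0.14,"turn":0},{"x":-0.004,"y":-0.1035,"z":0.165,"turn":0},{"x":-0.004,"y":-0.1035,"z":0.175,"turn":0},{"x":-0.004,"y":-0.1035,"z":0.175,"turn":0},{"x":-0.004,"y":-0.1035,"z":0.175,"turn":0}]'
python3 - <<'E'
from h import *
a=cv2.resize(imaging.read_camera('side')[225:325,235:365],(780,600),interpolation=2)
cv2.imwrite('pics/sd2.png',a[:,:,::-1])
E
```

```text
time_s: 2.52
tool_pos: [0.4276, -0.1539, 0.0677]
tool_rot: [179.9, -0.1, 18.0]
force: [-0.7, 0.7, -0.6]
grip_width: 0.0001
grasp_force: 0.0
```

View pics/sd2.png

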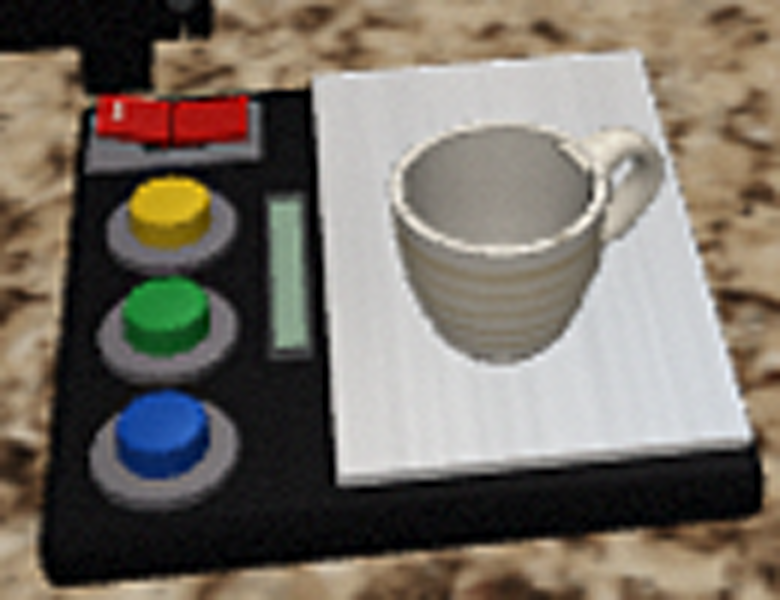

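The fingertip (118,85) stands over the bar (118,111) of the red near half, and is about 13 mm above it. Now I'll press down.

```bash
python3 -m crank '[{"z":0.005},{"z":0.01},{"z":0.013},{"z":0.015},{"z":0.017},{"z":0.018},{"z":0.018}]'; python3 -m crank '[{"z":0.001},{"z":0.002},{"z":0.002}]'
```

```text
invalid input
invalid input
```

```bash
python3 -m crank '[{"x":0,"y":0,"z":0.005,"turn":0},{"x":0,"y":0,"z":0.01,"turn":0},{"x":0,"y":0,"z":0.013,"turn":0},{"x":0,"y":0,"z":0.015,"turn":0},{"x":0,"y":0,"z":0.017,"turn":0},{"x":0,"y":0,"z":0.018,"turn":0},{"x":0,"y":0,"z":0.018,"turn":0}]'; python3 -m crank '[{"x":0,"y":0,"z":0.001,"turn":0},{"x":0,"y":0,"z":0.002,"turn":0},{"x":0,"y":0,"z":0.002,"turn":0}]'
```

```text
time_s: 3.45
tool_pos: [0.4265, -0.1535, 0.0497]
tool_rot: [180.0, 0.1, 18.0]
force: [-6.1, 0.6, 14.4]
grip_width: 0.0003
grasp_force: 6.9
time_s: 3.82
tool_pos: [0.4266, -0.1536, 0.0495]
tool_rot: [180.0, 0.1, 18.0]
force: [-12.1, 2.9, 30.6]
grip_width: 0.0007
grasp_force: 14.9
```

The stop is firm at 30 N with the tip at 30.5 mm, so the rocker is home. I'll lift and go over to the blue key.

```bash
python3 -m crank '[{"x":0,"y":0,"z":-0.02,"turn":0},{"x":0,"y":0,"z":-0.05,"turn":0},{"x":0.01,"y":0.05,"z":-0.05,"turn":0},{"x":0.02,"y":0.1,"z":-0.05,"turn":0},{"x":0.02,"y":0.14,"z":-0.05,"turn":0},{"x":0.02,"y":0.149,"z":-0.03,"turn":0},{"x":0.02,"y":0.149,"z":-0.022,"turn":0},{"x":0.02,"y":0.149,"z":-0.022,"turn":0},{"x":0.02,"y":0.149,"z":-0.022,"turn":0}]'
python3 - <<'E'
from h import *
a=cv2.resize(imaging.read_camera('side')[225:325,235:365],(780,600),interpolation=2)
cv2.imwrite('pics/sd3.png',a[:,:,::-1])
E
```

```text
time_s: 4.95
tool_pos: [0.4919, -0.2876, 0.0689]
tool_rot: [180.0, -0.0, 18.1]
force: [-0.4, 0.1, 0.5]
grip_width: 0.0006
grasp_force: 0.0
```

View pics/sd3.png

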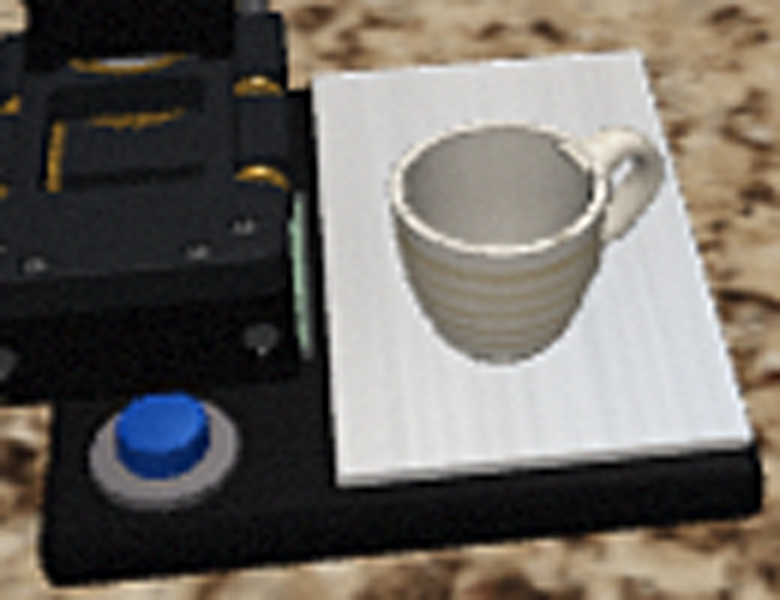

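The picture shows the blue key (163,420) still up. The 190 mm gripper body hides the fingertip, and the measured pose is 3 mm off in y, so I'll correct that and press.

```bash
python3 -m crank '[{"x":-0.001,"y":0.0025,"z":0.005,"turn":0},{"x":-0.001,"y":0.0025,"z":0.01,"turn":0},{"x":-0.001,"y":0.0025,"z":0.014,"turn":0},{"x":-0.001,"y":0.0025,"z":0.017,"turn":0},{"x":-0.001,"y":0.0025,"z":0.019,"turn":0},{"x":-0.001,"y":0.0025,"z":0.02,"turn":0},{"x":-0.001,"y":0.0025,"z":0.02,"turn":0}]'; python3 -m crank '[{"x":0,"y":0,"z":0.001,"turn":0},{"x":0,"y":0,"z":0.0015,"turn":0},{"x":0,"y":0,"z":0.0015,"turn":0}]'
```

```text
time_s: 5.88
tool_pos: [0.4914, -0.2917, 0.0494]
tool_rot: [180.0, 0.0, 18.0]
force: [-3.8, 1.6, 7.6]
grip_width: 0.0005
grasp_force: 4.1
time_s: 6.25
tool_pos: [0.4914, -0.2917, 0.0492]
tool_rot: [180.0, 0.1, 18.0]
force: [-7.0, 2.5, 16.6]
grip_width: 0.0004
grasp_force: 8.3
```

Blue bottomed out on a hard stop at 16.6 N. I'll lift, move 50 mm along the row to green, and press.

```bash
python3 -m crank '[{"x":0,"y":0,"z":-0.015,"turn":0},{"x":0,"y":0,"z":-0.03,"turn":0},{"x":0,"y":0,"z":-0.03,"turn":0},{"x":0,"y":-0.03,"z":-0.03,"turn":0},{"x":0,"y":-0.05,"z":-0.03,"turn":0},{"x":0,"y":-0.05,"z":-0.025,"turn":0},{"x":0,"y":-0.05,"z":-0.02,"turn":0},{"x":0,"y":-0.05,"z":-0.02,"turn":0}]'
python3 -m crank '[{"x":0,"y":0,"z":0.006,"turn":0},{"x":0,"y":0,"z":0.011,"turn":0},{"x":0,"y":0,"z":0.015,"turn":0},{"x":0,"y":0,"z":0.018,"turn":0},{"x":0,"y":0,"z":0.019,"turn":0},{"x":0,"y":0,"z":0.02,"turn":0},{"x":0,"y":0,"z":0.02,"turn":0}]'
```

```text
time_s: 7.25
tool_pos: [0.4757, -0.2449, 0.0663]
tool_rot: [-180.0, 0.0, 17.9]
force: [-0.2, 0.5, 0.3]
grip_width: 0.0005
grasp_force: 0.0
time_s: 8.12
tool_pos: [0.4761, -0.2444, 0.0492]
tool_rot: [180.0, 0.1, 18.0]
force: [-6.5, 0.8, 16.8]
grip_width: 0.0008
grasp_force: 8.5
```

Green is fully down too, with the same stop height and force. I'll retreat and check.

```bash
python3 -m crank '[{"x":0,"y":0,"z":-0.02,"turn":0},{"x":0,"y":0,"z":-0.06,"turn":0},{"x":0,"y":0,"z":-0.11,"turn":0},{"x":-0.01,"y":0,"z":-0.16,"turn":0},{"x":-0.015,"y":0,"z":-0.19,"turn":0},{"x":-0.015,"y":0,"z":-0.19,"turn":0},{"x":-0.015,"y":0,"z":-0.19,"turn":0}]'
python3 - <<'E'
from h import *
a=cv2.resize(imaging.read_camera('wrist')[0:230,30:600],(798,322),interpolation=2)
b=imaging.read_camera('side')[225:325,235:365]; b=cv2.resize(b,(338,260),interpolation=2)
c=cv2.resize(cv2.imread('pics/side0.png')[225:325,235:365,::-1],(338,260),interpolation=2)
im=np.zeros((590,798,3),np.uint8); im[:322]=a; im[325:585,:338]=b; im[325:585,400:738]=c
cv2.imwrite('pics/fin.png',im[:,:,::-1])
E
```

```text
time_s: 9.0
tool_pos: [0.4614, -0.2483, 0.2358]
tool_rot: [-179.9, 0.1, 18.0]
force: [0.4, -0.2, -0.3]
grip_width: 0.0008
grasp_force: 0.0
```

View pics/fin.png

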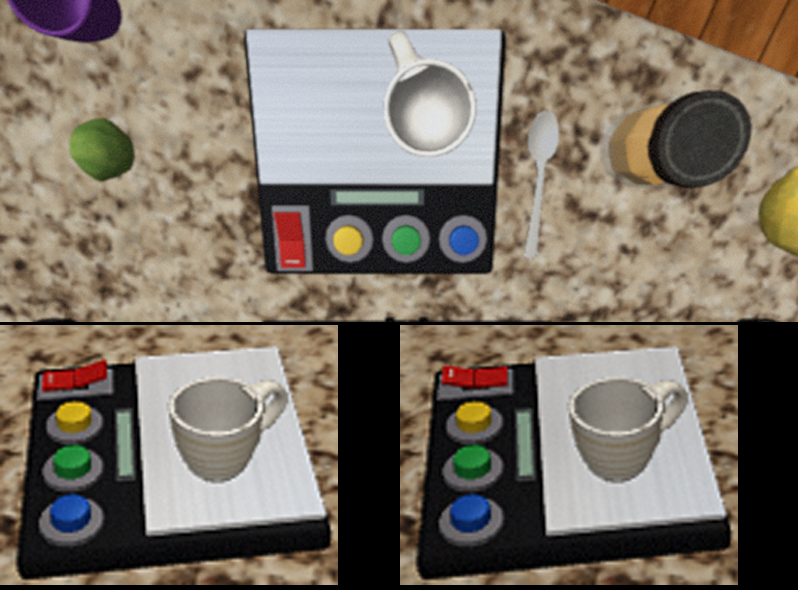

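The rocker's near half (60,380) is now level and its far half is raised. All three keys are up again, and the cup and the other items haven't moved.

```bash
python3 -c "
from cell import env
print(env.sign_off())"
```

```text
the job is handed in; nothing more can be done
None
```

The job is handed in: the rocker is fully on, the blue key and then the green key were each pressed to their stops and came back up, the yellow key was not pressed, and nothing else was moved.

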